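# Clamp a glued block of notes in a ratchet bar press

## Task

The block of sticky notes standing in the small blue bar press has just been glued and wants clamping. Take the orange-handled lever from the desk, fit its square hole all the way down onto the square shaft of the press, and pump the lever to and fro to ratchet the jaw up to the notes and squeeze them gently, until the jaw's sprung pad is pressed in about half way (the yellow band of its stem has just gone into the jaw); do not overpress it so that the pad bottoms out, do not push the jaw by hand, and leave the mug, tape roll and memory stick alone. Finish holding: keep gripping the lever, still on its shaft, with the pad pressed against the notes.

Things in the scene. Friction and masses are not known exactly. Their poses are not given: they have to be found in the camera images.
- press: bar press, fixed to the desk, blue and grey, 240 mm long along its y. Origin: on the desk under the ratchet shaft's axis; z up. In its frame, mm: gear box x -30..20, y -28..28, top at z 34; toothed bar along y at x 30, top at z 29, reaching back to y -107 when the jaw is fully back; bed top z 10; fixed jaw face at y 159 (x -7..67, up to z 84).
- shaft (a joint): angle of the ratchet shaft about press z, rad, stops at -0.4 and 0.4; stays where left. At 0 its square is parallel to press x and y. Power stroke: turning to + (counter-clockwise from above) pushes the jaw to press +y, 30 mm per rad (23 mm stop to stop), with up to 0.8 N m. Turning to - only clicks back over the teeth (6 mm pitch; up to 6 mm of the next stroke is idle)
- shaft_seat (a point): centre of the collar on which the lever's hub sits, on the shaft axis, 48 mm above the desk; its axes turn with the shaft. The steel shaft above it is 20 mm square for 22 mm, then tapers over 6 mm to 15 mm square
- shaft_top (a point): top of the tapered shaft end, on the axis, 76 mm above the desk
- lever: loose lever, 130 to 210 g, flat on the desk: square metal hub 36x36x22 mm with a 22 mm square through bore (1 mm clearance a side, 0.1 rad of play each way), and along its -x a bar with orange handle 18 mm wide, 20 high, x -40 to -131 mm. Origin: bore centre at the underside; z up. Any quarter turn fits; with its x along the shaft's x the handle points to the robot, clear of the toothed bar
- lever_bore (a point): centre of the bore at the lever's underside (= lever origin)
- lever_grip (a point): middle of the orange handle, 70 mm from the bore, at half its height (10 mm above the underside)
- jaw: the sliding blue jaw with its toothed bar and sprung pad. Origin: coincides with that of the press when the jaw is fully back and moves with it along press +y (0 to 80 mm); the jaw block lies at y 35..55 of its own frame, x 1..59, z 12..78. It closes towards +y; friction (about 14 N) holds it wherever it is, also against the pad's spring
- jaw_pad (a joint): how far the sprung pad is pressed into the jaw, m: 0 free, 0.016 bottomed (overpressed). Spring 600 N/m with 1.2 N preload, so half way (0.008) is 6 N. The stem shows 8 mm of yellow next to the jaw and 8 mm of green next to the pad: at 0.008 the yellow has just vanished
- pad_face (a point): centre of the black pad's front face (50x50 mm, faces press +y), 48 mm above the desk. The notes' near face is at press y 139: the gap is 35 to 60 mm at the start
- notes: loose block of pink and yellow sticky notes, 78x78x20 mm, on edge on the bed against the fixed jaw. Origin: centre of the large face that lies against the fixed jaw; its z axis (20 mm) points to press -y, towards the pad
- usb: orange memory stick 55x18x8 mm, a bystander; origin at the centre of its underside
- coffee_mug: black and white mug 82x111x97 mm, a bystander; origin at the centre of its underside
- roll: roll of masking tape, about 100 mm wide, 24 high, a bystander; origin at the centre of its underside
Things that resemble listed ones, but are neither listed nor needed, are in the scene too. Leave any purple look-alike of the notes alone.

How it is judged (in metres and radians):
On the way, in this order (a step that is already met when the one before it is completed fails the run):
1. the lever is fully down on the square shaft (horizontal distance between lever_bore and shaft_seat below 0.004 m and z of lever_bore in the frame of shaft_seat between -0.004 and 0.006 m and angle between lever's own z axis and vertical below 0.15 rad), for 0.2 s.
2. the lever, on its shaft and in the gripper, has brought the pad up against the notes (all of step 1 and contact force between the fingers and lever above 2 N and contact force between jaw and notes above 0.5 N), for 0.1 s.
At the end, for the whole second after the job is handed in: the robot still grips the lever (over 2 N), the lever sits on the shaft (bore within 4 mm of the axis and 6 mm of the collar, tilted under 0.15 rad), the pad is pressed in 4 to 12 mm of its 16 and bears on the notes with 2 to 12 N, and the notes stand square between the jaws, moved less than 8 mm (all of step 1 and contact force between the fingers and lever above 2 N and value of joint jaw_pad between 0.004 and 0.012 m and contact force between jaw and notes between 2 and 12 N and angle between the z axis of notes and the y axis of press, either way round below 0.1 rad and distance of notes from where it was at the start of the episode below 0.008 m); the arm keeps its last pose, push and grip.
It fails at once if the sprung pad is overpressed (in by more than 14.5 mm of 16, or over 20 N on the notes) (value of joint jaw_pad above 0.0145 m or contact force between jaw and notes above 20 N).
It fails at once if the robot pushes the jaw or its bar directly (contact force between any of the arm, the fingers and jaw above 2 N).
It fails at once if the memory stick is pushed about (distance of usb from where it was at the start of the episode above 0.03 m).
It fails at once if the mug is pushed about (distance of coffee_mug from where it was at the start of the episode above 0.03 m).
It fails at once if the roll of tape is pushed about (distance of roll from where it was at the start of the episode above 0.03 m).
It also fails if it takes over 72 s, if anything falls off the work surface, if the arm or the gripper's body presses on something with over 40 N, if the wrist force passes 120 N, or if a joint passes its speed limit or range.

## Robot

A 6-joint arm with a two-finger parallel gripper is mounted at the origin on a cart in front of the work surface, level with it; the furniture and walls round the work are solid. World frame = base frame: x ahead of the robot, y to its left, z up, the work surface at z = 0. Lengths are in m, angles in degrees, forces in N, time in s.
With the tool pointing down it reaches from about 0.325 to 0.85 m from the base axis. Payload 15.5 kg.
Tool frame: the origin (TCP) lies midway between the tips of the shut fingers; the grasp point (between the pads) lies 19 mm behind it; z points along the fingers, y is the line along which they close (so a half turn about z gives the same grasp; the last joint's range is limited). The gripper opens to 91 mm and grips with 3 to 60 N. Pads are 32 mm wide; open, the fingers measure 118 mm over their backs; the gripper's body (76 mm by 178 mm) begins 60 mm behind the grasp point.
Start: joints at [60.476, 28.281, 77.091, -0, 74.628, -5.472], TCP at [0.255, 0.571, 0.214] pointing down, gripper open.
Joint ranges: [-166.48, 166.48], [-47.26, 123.95], [12.59, 153.08], [-70.14, 250.14], [6.76, 159.57], [-176.63, 176.63]. Speed limits (degrees/s): [108.29, 108.29, 147.25, 172.46, 172.46, 172.46].

## Interface

Orientations are given as a 3x3 rotation matrix whose columns are the frame's x, y, z axes.
In Python, from bench import ctrl gives the robot as it stands. The module is installed in compiled form; this text tells all that it offers. Calls block until the motion is done:
- ctrl.goto(position, orientation): joint-space move of the TCP to a pose.
- ctrl.move_l(position, vel=0.15, ori=None, contact_N=None): straight line of the TCP; ori=None keeps the orientation; vel is the mean speed in m/s. With contact_N (N) it stops when the force on the tool has changed by that much, and returns True; else False.
- ctrl.movej(angles): joint-space move.
- ctrl.command_gripper(opening): opening from 0.0 (shut) to 1.0 (fully open); the grip force is fixed at half the most; returns when the fingers have stopped.
- ctrl.sleep(seconds).
- ctrl.ik(position, orientation): joint angles nearest the present ones, or None.
- ctrl.read_camera(name): name is "side" or "top"; returns the picture (480x640x3 uint8, blue, green, red); there is no depth.
- ctrl.camera_params(name): a dict with "fx", "fy", "cx", "cy" (pixels), "pose" (4x4, takes a point from camera to world coordinates). Camera axes: x right, y up, looking along -z (the intrinsics and any distortion apply to the point x, -y, -z); pixel columns grow to the right and rows downward; lengths in m; the calibration is good to about 2 mm. A picture is of the moment at which its call begins. camera_params takes no time and is no camera call.
A pose or a line that the arm cannot do raises ctrl.MotionError and nothing moves.
- ctrl.sign_off(): hands the job in; it is judged then, once.
Readings, each from a call of its own:
- ctrl.current_t(): time.
- ctrl.current_q(): joint angles.
- ctrl.current_dq(): joint speeds.
- ctrl.current_effort(): joint torques, N m.
- ctrl.current_tool_pos(): TCP position.
- ctrl.current_eef_rot(): TCP orientation.
- ctrl.current_contact_force(): force on the tool from outside, world axes, zero at the start.
- ctrl.current_wrist_torque(): the same for the moment, N m.
- ctrl.current_grip_width(): opening from 0.0 (shut) to 1.0 (fully open).
- ctrl.current_grasp_force(): force on a finger pad.
Only numpy, scipy, OpenCV 4.12 (cv2) and the standard library are available. Lean on these libraries where they do the work, as an engineer would, in place of code of your own. Each camera call takes 0.05 s, during which the arm holds its last target. There are 200 camera calls.

## Working session

There is one attempt and no reset: what is moved stays moved. The work goes in short steps, each a Python script; the robot and the scene stay as the last script left them, time stands still between calls to the robot, and variables do not carry over. Pictures are saved under pics/ and viewed, at most 11 in all, crops included, and the job is handed in when it is done.

```bash
mkdir -p pics
python3 - <<'E'
from bench import ctrl
import cv2,numpy as np
for n in("top","side"):
    cv2.imwrite(f"pics/{n}0.png",ctrl.read_camera(n)); p=ctrl.camera_params(n)
    print(n,{k:(np.round(v,4).tolist()) for k,v in p.items()})
E
```

```text
top {'fx': 532.9014, 'fy': 532.9014, 'cx': 318.2758, 'cy': 251.4826, 'pose': [[-0.0285, 0.9903, -0.136, 0.3073], [-0.9996, -0.0282, 0.0036, 0.002], [-0.0003, 0.1361, 0.9907, 1.2129], [0.0, 0.0, 0.0, 1.0]]}
side {'fx': 581.8544, 'fy': 581.8544, 'cx': 314.7398, 'cy': 227.7054, 'pose': [[-0.8212, 0.2357, -0.5197, -0.3071], [-0.5706, -0.3226, 0.7552, 1.1657], [0.0103, 0.9167, 0.3994, 0.6785], [0.0, 0.0, 0.0, 1.0]]}
```

View pics/top0.png

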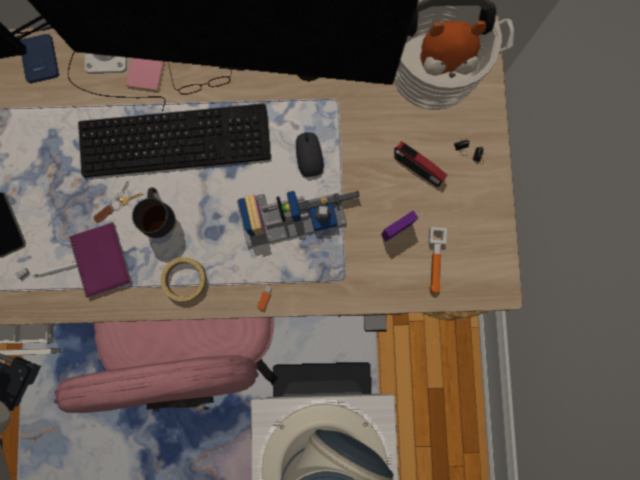

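View pics/side0.png

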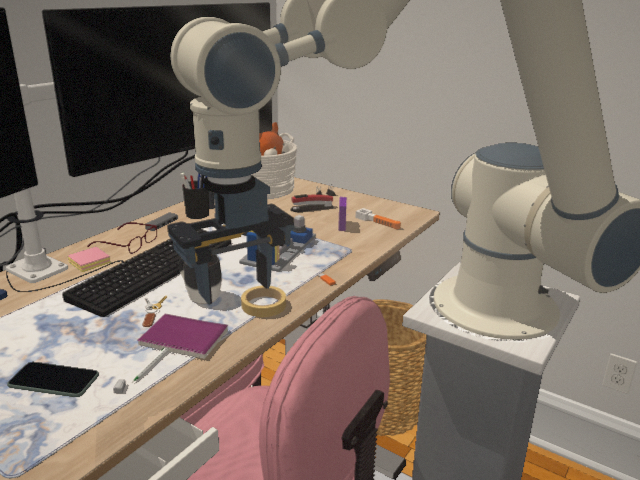

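Top view: the lever has its hub at (438,236) and its orange handle down to (436,290). The press shaft is at about (323,211), with the notes at (253,215) to its left. Tape roll (184,280), memory stick (264,298), mug (153,218), purple look-alike (400,225). The orange candidates are the lever and the memory stick; only the one at (437,260) has a square hub with a hole. I'll confirm it in an enlarged crop.

Run:
```python
import cv2,numpy as np
t=cv2.imread("pics/top0.png")
a=cv2.resize(t[175:255,230:370],None,fx=5.7,fy=5.7,interpolation=cv2.INTER_CUBIC)[:, :798]
b=cv2.resize(t[220:300,410:460],None,fx=5.7,fy=5.7,interpolation=cv2.INTER_CUBIC)
cv2.imwrite("pics/cropA.png",a)
cv2.imwrite("pics/cropB.png",cv2.resize(t[222:300,410:462],None,fx=7.5,fy=7.5,interpolation=cv2.INTER_CUBIC))
```

```text
(no output)
```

View pics/cropA.png

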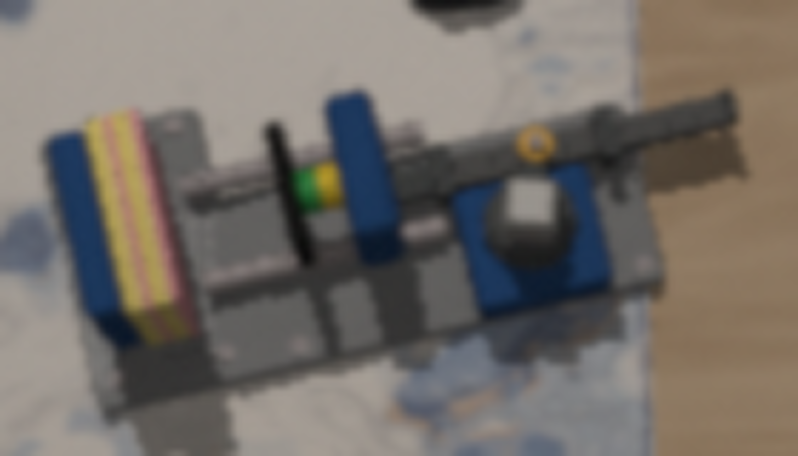

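View pics/cropB.png

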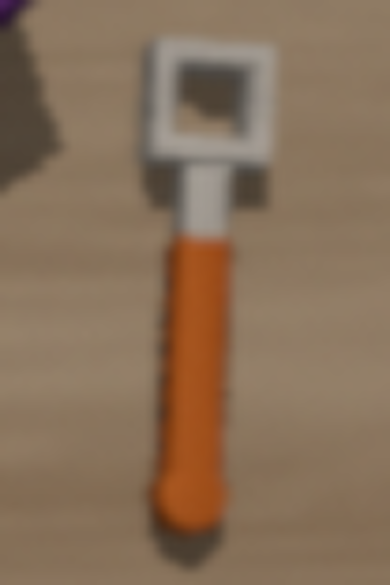

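The crops confirm the lever: square hub with a bore centred near (438.4,235.2) and an orange handle. The press shows the shaft top at about (323.4,209.9), the pad free with all its yellow visible, and a gap of about 20 px between the pad and the notes.

```bash
cat > h.py <<'E'
import cv2,numpy as np
from scipy.optimize import least_squares
from bench import ctrl
def proj(P,n="top"):
    c=ctrl.camera_params(n);M=np.linalg.inv(np.array(c["pose"]))
    p=np.atleast_2d(P)@M[:3,:3].T+M[:3,3]
    return np.c_[c["cx"]+c["fx"]*p[:,0]/-p[:,2], c["cy"]+c["fy"]*p[:,1]/p[:,2]]
def unproj(uv,z,n="top"):
    c=ctrl.camera_params(n);M=np.array(c["pose"])
    uv=np.atleast_2d(uv).astype(float)
    d=np.c_[(uv[:,0]-c["cx"])/c["fx"],-(uv[:,1]-c["cy"])/c["fy"],-np.ones(len(uv))]@M[:3,:3].T
    return M[:3,3]+d*((z-M[2,3])/d[:,2])[:,None]
def Rz(a): return np.array([[np.cos(a),-np.sin(a),0],[np.sin(a),np.cos(a),0],[0,0,1]])
def fit(L,uv,x0):
    f=lambda p:(proj(np.array(L)@Rz(p[2]).T+[p[0],p[1],0])-uv).ravel()
    r=least_squares(f,x0,loss="soft_l1"); return r.x,r.fun.reshape(-1,2)
def tool(yaw): # tool down, tool y (closing line) perpendicular to handle direction 'yaw'
    return np.array([[np.cos(yaw),np.sin(yaw),0],[np.sin(yaw),-np.cos(yaw),0],[0,0,-1.]])
E
python3 - <<'E'
from h import *
uncrop=lambda c,s,o:(np.array(c,float)+.5)/s-.5+o
L=[[.02,.028,.034],[.02,-.028,.034],[-.03,-.028,.034],[-.03,.028,.034],[0,0,.076],[.069,.139,.088],[-.009,.139,.088]]
uv=uncrop([(455,193),(588,168),(608,283),(485,313),(533,199),(140,112),(185,302)],5.7,[230,175])
p,r=fit(L,uv,[.4,0,.15]);print("press",p.round(4),"\n",r.round(1).tolist())
L=[[.018,.018,.022],[.018,-.018,.022],[-.018,-.018,.022],[-.018,.018,.022],[0,0,.022],[-.131,0,.01],[-.04,.009,.02],[-.04,-.009,.02]]
uv=uncrop([(152,38),(276,43),(270,163),(143,158),(213,99),(190,532),(172,240),(231,240)],7.5,[410,222])
l,r=fit(L,uv,[.33,-.22,0]);print("lever",l.round(4),"\n",r.round(1).tolist())
t=cv2.imread("pics/top0.png");a=cv2.resize(t[195:225,305:340],None,fx=10,fy=10,interpolation=cv2.INTER_CUBIC)
hs=cv2.cvtColor(a,cv2.COLOR_BGR2HSV);m=((hs[...,2]>125)&(hs[...,1]<60)).astype(np.uint8)
for c in cv2.findContours(m,0,2)[0]:
    if cv2.contourArea(c)>800: print("shaft",cv2.minAreaRect(c),uncrop(cv2.minAreaRect(c)[0],10,[305,195]))
for e,n in((p,"press"),(l,"lever")):
    g=np.array([e[0],e[1],0])-.07*np.array([np.cos(e[2]),np.sin(e[2]),0]); print(n,"grip",g.round(3),np.hypot(*g[:2]).round(3))
    for z in(.002,.05,.12,.2):
      for y in(e[2]-.4,e[2],e[2]+.4):
        for s in (0,np.pi):
          q=ctrl.ik(g+[0,0,z],tool(y+s)); print(z,round(y,2),s>0,None if q is None else np.round(q,0).tolist())
E
```

```text
press [ 0.5536 -0.016   0.2091] 
 [[-0.3, 0.2], [0.5, -1.2], [2.3, -0.2], [-0.4, 0.3], [0.3, 0.7], [-0.6, -0.7], [-0.6, 0.4]]
lever [ 0.5006 -0.2736 -0.0892] 
 [[0.1, 0.2], [-0.6, 0.4], [-0.3, 0.1], [0.7, -0.2], [-0.4, 0.3], [-0.3, 0.7], [0.4, -1.1], [0.5, -0.7]]
shaft ((180.60008239746094, 152.24856567382812), (69.17288208007812, 65.29348754882812), 3.2704875469207764) [322.61000824 209.77485657]
shaft ((117.5, 25.5), (51.0, 235.0), 90.0) [316.3 197.1]
press grip [ 0.485 -0.031  0.   ] 0.486
0.002 -0.19 False [-11.0, 37.0, 108.0, -0.0, 35.0, 90.0]
0.002 -0.19 True [-11.0, 37.0, 108.0, -0.0, 35.0, -90.0]
0.002 0.21 False [-11.0, 37.0, 108.0, -0.0, 35.0, 67.0]
0.002 0.21 True [-11.0, 37.0, 108.0, -0.0, 35.0, -113.0]
0.002 0.61 False [-11.0, 37.0, 108.0, -0.0, 35.0, 44.0]
0.002 0.61 True [-11.0, 37.0, 108.0, -0.0, 35.0, -136.0]
0.05 -0.19 False [-11.0, 31.0, 106.0, -0.0, 42.0, 90.0]
0.05 -0.19 True [-11.0, 31.0, 106.0, -0.0, 42.0, -90.0]
0.05 0.21 False [-11.0, 31.0, 106.0, -0.0, 42.0, 67.0]
0.05 0.21 True [-11.0, 31.0, 106.0, -0.0, 42.0, -113.0]
0.05 0.61 False [-11.0, 31.0, 106.0, -0
[... 1409 characters left out ...]
39.0, 32.0, 103.0, -0.0, 44.0, -146.0]
0.12 -0.49 False [-39.0, 26.0, 100.0, -0.0, 54.0, 79.0]
0.12 -0.49 True [-39.0, 26.0, 100.0, -0.0, 54.0, -101.0]
0.12 -0.09 False [-39.0, 26.0, 100.0, -0.0, 54.0, 57.0]
0.12 -0.09 True [-39.0, 26.0, 100.0, -0.0, 54.0, -123.0]
0.12 0.31 False [-39.0, 26.0, 100.0, -0.0, 54.0, 34.0]
0.12 0.31 True [-39.0, 26.0, 100.0, -0.0, 54.0, -146.0]
0.2 -0.49 False [-39.0, 20.0, 95.0, -0.0, 66.0, 79.0]
0.2 -0.49 True [-39.0, 20.0, 95.0, -0.0, 66.0, -101.0]
0.2 -0.09 False [-39.0, 20.0, 95.0, -0.0, 66.0, 57.0]
0.2 -0.09 True [-39.0, 20.0, 95.0, -0.0, 66.0, -123.0]
0.2 0.31 False [-39.0, 20.0, 95.0, -0.0, 66.0, 34.0]
0.2 0.31 True [-39.0, 20.0, 95.0, -0.0, 66.0, -146.0]
```

Run:
```python
from h import *
print("shaft top xy",unproj([(323.2,209.7),(322.6,209.8)],.076).round(4).tolist())
x,y,a=.5006,-.2736,-.0892
print("bore",unproj([(438.4,235.2)],.022).round(4).tolist())
g=np.array([x,y,0])-.07*np.array([np.cos(a),np.sin(a),0]);R=tool(a)
ctrl.goto(g+[0,0,.15],R); ctrl.move_l(g+[0,0,.04],.2)
print(ctrl.move_l(g+[0,0,.003],.05,contact_N=6),ctrl.current_tool_pos())
ctrl.command_gripper(0.0)
print(ctrl.current_grip_width()*91,ctrl.current_grasp_force())
ctrl.move_l(g+[0,0,.12],.15)
print(ctrl.current_tool_pos(),ctrl.current_grip_width()*91,ctrl.current_contact_force(),ctrl.current_wrist_torque(),ctrl.current_t())
t=ctrl.read_camera("top");s=ctrl.read_camera("side");cv2.imwrite("pics/t1.png",t);cv2.imwrite("pics/s1.png",s)
u,v=proj([[x,y,.13]])[0].astype(int);u2,v2=proj([[x,y,.1]],"side")[0].astype(int);print(u,v,u2,v2)
c=lambda i,u,v:cv2.resize(i[max(v-40,0):max(v-40,0)+100,u-40:u+40],(400,500),interpolation=cv2.INTER_CUBIC)
cv2.imwrite("pics/c1.png",np.hstack([c(t,u,v),c(s,u2,v2)]))
```

```text
shaft top xy [[0.5548, -0.0155, 0.076], [0.5546, -0.0142, 0.076]]
bore [[0.5002, -0.2754, 0.022]]
False [ 0.4309521  -0.26743885  0.00307922]
17.784529595866342 30.000034868717194
[ 0.43047637 -0.26707518  0.11934087] 17.982896234702704 [ 0.24900917 -0.02732838 -1.54117415] [-0.03238763  0.20510189  0.04315505] 6.75
449 226 365 186
```

View pics/c1.png

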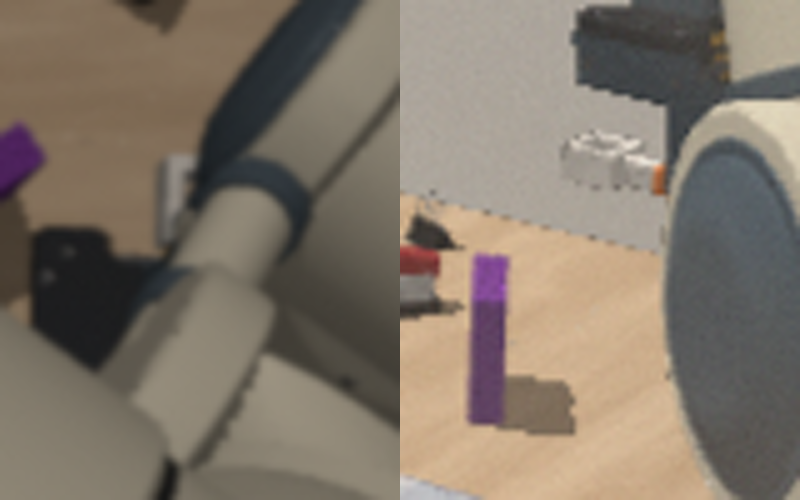

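The lever is held level in the grip (hub at about (600,160) in the right half of the crop). The arm partly blocks the top view. Next I carry it over the shaft and look just above it.

Run:
```python
from h import *
S=np.array([.5542,-.0155]);a=-.086;R=tool(a);d=np.array([np.cos(a),np.sin(a)])
g=np.r_[S-.07*d,0]
ctrl.move_l([.4305,-.267,.15],.2); ctrl.goto(g+[0,0,.15],R); ctrl.move_l(g+[0,0,.088],.15); ctrl.sleep(.3)
print(ctrl.current_tool_pos(),ctrl.current_contact_force(),ctrl.current_t())
t=ctrl.read_camera("top");s=ctrl.read_camera("side");cv2.imwrite("pics/t2.png",t);cv2.imwrite("pics/s2.png",s)
c=lambda i,u,v,w,h,W:cv2.resize(i[v-h:v+h,u-w:u+w],(W,500),interpolation=cv2.INTER_CUBIC)
u,v=proj([[*S,.08]],"side")[0].astype(int);print(u,v)
cv2.imwrite("pics/c2.png",np.hstack([c(t,300,215,45,50,450),c(s,u,v,25,35,350)]))
```

```text
[ 0.48480599 -0.00957805  0.08860945] [ 0.06879054 -0.91568491 -1.5916376 ] 9.0417
300 214
```

View pics/c2.png

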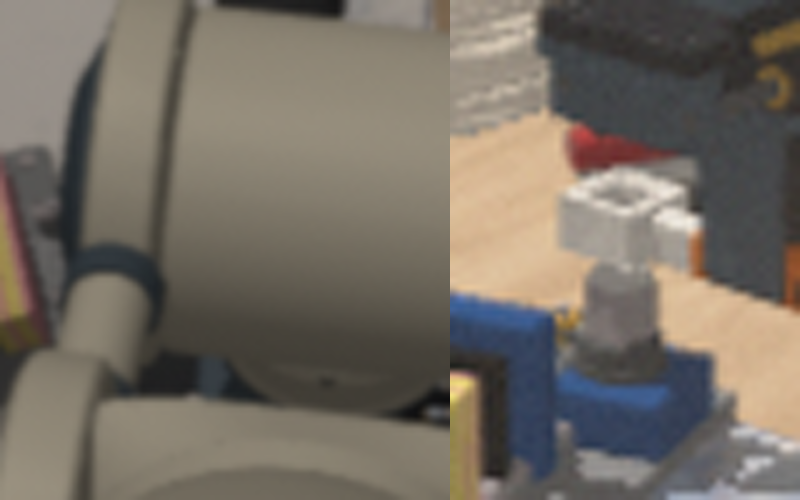

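The side view shows the hub directly over the shaft (both at about x=622 in the crop). The top view is blocked by the arm, so I'll rely on the side view and contact forces. Descending now.

Run:
```python
from h import *
p=ctrl.current_tool_pos(); R=ctrl.current_eef_rot()
S=np.array([.5542,-.0155]);a=-.086;d=np.array([np.cos(a),np.sin(a)]);g=np.r_[S-.07*d,0]
for z in(.076,.068,.060,.054,.0505):
    h=ctrl.move_l(g+[0,0,z],.04,contact_N=12)
    print(z,h,np.round(ctrl.current_tool_pos(),4),np.round(ctrl.current_contact_force(),1),np.round(ctrl.current_wrist_torque(),2))
    if h: break
print(ctrl.current_t())
s=ctrl.read_camera("side")
cv2.imwrite("pics/s3.png",s);u,v=proj([[*S,.06]],"side")[0].astype(int)
cv2.imwrite("pics/c3.png",cv2.resize(s[v-40:v+40,u-70:u+40],None,fx=6,fy=6,interpolation=cv2.INTER_CUBIC))
```

```text
0.076 False [ 0.4843 -0.0092  0.0757] [ 0.7  4.6 -1.7] [ 0.88 -0.    0.29]
0.068 False [ 0.4841 -0.0092  0.0678] [-1.   7.4 -0.8] [1.3  0.14 0.42]
0.06 False [ 0.4841 -0.0092  0.0598] [-0.3  6.6 -1.5] [1.16 0.21 0.42]
0.054 False [ 0.4843 -0.0093  0.0539] [ 1.1  6.  -1.1] [0.99 0.02 0.34]
0.0505 False [ 0.4846 -0.0093  0.0505] [0.  7.4 0.8] [ 1.06 -0.13  0.41]
10.8417
```

View pics/c3.png

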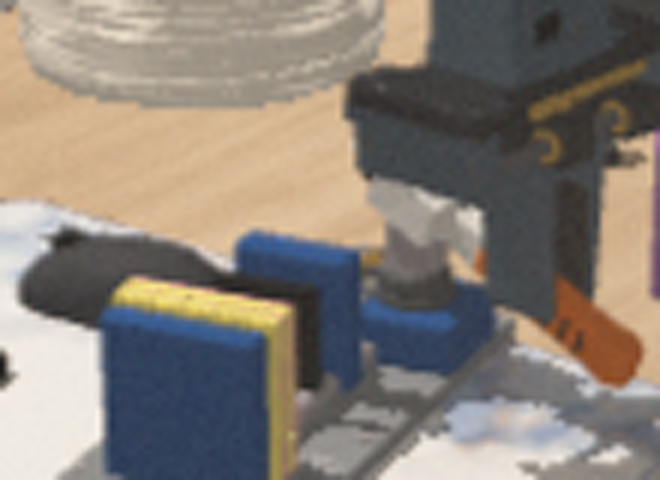

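The hub caught on the shaft: it still rides at the top and the lever pitched up in the grip, while the side force of about +7 N in y says the bore sits too far to -y. I'll lift off, flatten the lever on the free desk spot and regrip. Then I'll probe the shaft with the bore to centre it.

```bash
cat >> h.py <<'E'
def st(m=""): print(m,np.round(ctrl.current_tool_pos(),4),"F",np.round(ctrl.current_contact_force(),1),"M",np.round(ctrl.current_wrist_torque(),2),"w",round(ctrl.current_grip_width()*91,1),"t",round(ctrl.current_t(),1))
def probe(c,u,dist,N=3,vel=.015):
    """from c along unit u until contact; returns displacement"""
    h=ctrl.move_l(c+u*dist,vel,contact_N=N); p=ctrl.current_tool_pos(); r=(p-c)@u; ctrl.move_l(c,.05); return r if h else None
E
python3 - <<'E'
from h import *
a=-.0892;R=tool(a);p=ctrl.current_tool_pos()
ctrl.move_l([p[0],p[1],.13],.15); st("up")
g=np.array([.4309,-.2674,0])
ctrl.goto(g+[0,0,.13],R); ctrl.move_l(g+[0,0,.035],.2); ctrl.move_l(g+[0,0,.003],.04); st("down")
ctrl.command_gripper(.35); ctrl.sleep(.2); st("open"); ctrl.command_gripper(0.); st("shut")
ctrl.move_l(g+[0,0,.13],.15); st("up")
cv2.imwrite("pics/s4.png",ctrl.read_camera("side"))
a=-.086;R=tool(a);d=np.array([np.cos(a),np.sin(a)])
c=np.r_[np.array([.5542,-.0135])-.07*d,0]
ctrl.goto(c+[0,0,.12],R); ctrl.move_l(c+[0,0,.086],.1); ctrl.sleep(.3); st("hover")
print(ctrl.move_l(c+[0,0,.074],.03,contact_N=3)); st("in")
E
```

```text
up [ 0.4841 -0.0094  0.1294] F [-0.2  0.7 -2.3] M [0.04 0.17 0.05] w 17.3 t 11.6
down [ 0.4305 -0.2671  0.0029] F [ 0.1 -0.9 -1.7] M [-0.03  0.23  0.01] w 17.4 t 14.2
open [ 0.4309 -0.2674  0.003 ] F [-0.2 -0.4  0.1] M [-0.09  0.16 -0.03] w 32.0 t 14.8
shut [ 0.4309 -0.2674  0.003 ] F [-0.1 -0.1  0.2] M [0.01 0.22 0.01] w 17.5 t 15.2
up [ 0.4305 -0.2671  0.1293] F [ 0.9  1.  -2.4] M [ 0.01  0.21 -0.02] w 17.9 t 16.2
hover [ 0.4847 -0.0076  0.0864] F [-0.6 -0.  -2.1] M [-0.    0.26  0.04] w 17.6 t 18.1
True
in [ 0.4836 -0.0073  0.076 ] F [-0.3  0.2 -1.5] M [0.03 0.29 0.01] w 18.1 t 18.4
```

Run:
```python
from h import *
s=ctrl.read_camera("side");cv2.imwrite("pics/s5.png",s);s4=cv2.imread("pics/s4.png")
u,v=proj([[.5542,-.0145,.06]],"side")[0].astype(int)
c=lambda s:cv2.resize(s[v-35:v+35,u-30:u+30],None,fx=6.5,fy=6.5,interpolation=cv2.INTER_CUBIC)
cv2.imwrite("pics/c5.png",np.hstack([c(s4),c(s)])); print(u,v)
```

```text
299 221
```

View pics/c5.png

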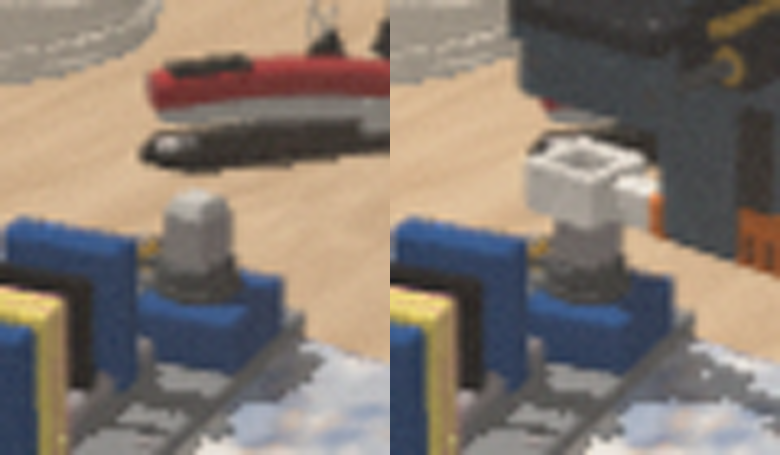

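Left crop is the bare shaft (tip at about (198,203)); right crop has the level hub (bore at about (590,160)) straight above it. Now I probe for the centre.

Run:
```python
from h import *
a=-.086;d=np.array([np.cos(a),np.sin(a),0]);n=np.array([-d[1],d[0],0])
c=np.r_[np.array([.5542,-.0135])-.07*d[:2],.074]
print(ctrl.move_l(c,.02,contact_N=6)); ctrl.sleep(.2); st("in")
for u,nm in((n,"y"),(d,"x")):
    r=[probe(c,u*s,.007,4,.02) for s in(1,-1)]; print(nm,np.round(np.array(r,float)*1e3,2)); ctrl.sleep(.1); st()
    if None not in r: c=c+u*(r[0]-r[1])/2; ctrl.move_l(c,.05)
print("centre",c.round(4)); ctrl.sleep(.2); st()
np.save("c.npy",c)
```

```text
True
in [ 0.4834 -0.0073  0.0739] F [ 0.   0.1 -0.5] M [0.04 0.01 0.01] w 17.7 t 18.9
y [2.61 0.53]
 [ 0.4836 -0.0074  0.0738] F [-4.8  0.9  1.2] M [0.17 1.03 0.08] w 17.8 t 19.9
x [-1.24  1.94]
 [ 0.4836 -0.0064  0.0737] F [-6.   0.1  0.2] M [0.03 1.13 0.03] w 17.6 t 21.2
centre [ 0.483  -0.0063  0.074 ]
 [ 0.4832 -0.0063  0.074 ] F [ 0.  -0.  -1.9] M [-0.01  0.18 -0.01] w 18.0 t 21.6
```

Run:
```python
from h import *
a=-.086;d=np.array([np.cos(a),np.sin(a),0]);n=np.array([-d[1],d[0],0])
c=np.load("c.npy")
for u,nm in((d,"x"),(n,"y")):
    r=[probe(c,u*s,.007,3.5,.02) for s in(1,-1)]; print(nm,np.round(np.array(r,float)*1e3,2)); ctrl.sleep(.1); st()
    if None not in r: c=c+u*(r[0]-r[1])/2; ctrl.move_l(c,.05)
for z in(.069,.064,.059,.054,.0505):
    h=ctrl.move_l([c[0],c[1],z],.03,contact_N=7); st(f"{z} {h}")
    if h: break
np.save("c.npy",c)
cv2.imwrite("pics/s6.png",ctrl.read_camera("side"))
```

```text
x [0.21 1.47]
 [ 0.4827 -0.0063  0.0739] F [ 0.1  0.3 -1.7] M [-0.03  0.23 -0.02] w 17.6 t 22.7
y [1.45 1.42]
 [ 0.4822 -0.0063  0.0739] F [-0.3 -0.5 -2.7] M [-0.01  0.15 -0.01] w 17.4 t 24.0
0.069 False [ 0.4821 -0.0062  0.0687] F [ 0.1  0.5 -1.8] M [-0.03  0.15 -0.01] w 17.8 t 24.6
0.064 False [ 0.4822 -0.0062  0.0638] F [-0.1 -0.4 -2.8] M [-0.01  0.18  0.05] w 17.9 t 24.9
0.059 False [ 0.4822 -0.0062  0.0588] F [-0.5 -0.1 -2.4] M [0.02 0.19 0.06] w 17.9 t 25.2
0.054 False [ 0.4822 -0.0062  0.0538] F [ 1.1  0.1 -2.1] M [-0.01  0.14  0.02] w 17.9 t 25.5
0.0505 False [ 0.4822 -0.0062  0.0504] F [-1.1  0.6  0.2] M [-0.01  0.2  -0.04] w 17.8 t 25.8
```

The lever slid down freely to the collar. Now pumping, with the tangential force logged.

```bash
cat >> h.py <<'E'
c0=np.load("c.npy"); r0=.07
S=c0[:2]+r0*np.array([np.cos(-.086),np.sin(-.086)])
def arc(y,vel=.06,z=.0505):
    d=np.array([np.cos(y),np.sin(y)]); ctrl.move_l(np.r_[S-r0*d,z],vel,ori=tool(y))
def ft(y,k=6,dt=.01):
    n=np.array([-np.sin(y),np.cos(y)]);v=[]
    for _ in range(k): v.append(ctrl.current_contact_force()[:2]@n); ctrl.sleep(dt)
    return round(float(np.mean(v)),2)
def stroke(y0,y1,step=.06,vel=.05,stop=13):
    out=[]
    for y in np.arange(y0+step,y1+1e-6,step):
        arc(y,vel); f=ft(y); out.append((round(float(y),2),f))
        if f>stop: break
    print(out); return y
def back(y0,y1,vel=.12):
    for y in np.linspace(y0,y1,4)[1:]: arc(y,vel)
E
python3 - <<'E'
from h import *
y=stroke(-.086,.62); st("end1")
print(ft(y,10))
back(y,-.25); print("back",ft(-.25)); st()
cv2.imwrite("pics/s7.png",ctrl.read_camera("side"));cv2.imwrite("pics/t7.png",ctrl.read_camera("top"))
E
```

```text
[(-0.03, 0.42), (0.03, 0.39), (0.09, 0.53), (0.15, -3.31), (0.21, -4.69), (0.27, -5.79), (0.33, -6.24), (0.39, -7.08), (0.45, -7.82), (0.51, -7.73), (0.57, -8.21)]
end1 [ 0.4933 -0.0507  0.0506] F [ 0.1 -9.6  0.8] M [-1.87  0.2  -0.96] w 18.0 t 29.1
-8.34
back 0.39
 [0.4843 0.0051 0.0505] F [ 2.3  1.  -1. ] M [ 0.05 -0.39  0.19] w 18.0 t 30.6
```

```bash
cat >> h.py <<'E'
def tau(y,k=6,dt=.01):
    n=np.array([-np.sin(y),np.cos(y)]);v=[]
    for _ in range(k): v.append(-(ctrl.current_wrist_torque()[2]-r0*(ctrl.current_contact_force()[:2]@n))); ctrl.sleep(dt)
    return round(float(np.mean(v)),3)
def stroke(y0,y1,step=.06,vel=.05,stop=.56):
    out=[]
    for y in np.arange(y0+step,y1+1e-6,step):
        arc(y,vel); f=tau(y); out.append((round(float(y),3),f))
        if f>stop: break
    print(out); return y
E
python3 - <<'E'
from h import *
uv=(np.array([(283,190),(352,180)])+.5)/5.7-.5+[230,175]
P=unproj(uv[:1],.048)[0];n=np.array([-np.sin(.209),np.cos(.209)]);print("pad press y ~",(P[:2]-[.5542,-.0155])@n)
y=stroke(-.25,.64); st("end2")
back(y,-.25); print("back",tau(-.25)); st()
s=ctrl.read_camera("side");cv2.imwrite("pics/s8.png",s);s7=cv2.imread("pics/s7.png")
u,v=proj([[.5342,.07,.05]],"side")[0].astype(int)
c=lambda s:cv2.resize(s[v-50:v+50,u-40:u+40],None,fx=5,fy=5,interpolation=cv2.INTER_CUBIC)
cv2.imwrite("pics/c8.png",np.hstack([c(s7),c(s)]))
E
```

```text
pad press y ~ 0.09257677199259728
[(-0.19, -0.023), (-0.13, -0.001), (-0.07, 0.004), (-0.01, -0.014), (0.05, 0.046), (0.11, 0.204), (0.17, 0.34), (0.23, 0.394), (0.29, 0.365), (0.35, 0.366), (0.41, 0.386), (0.47, 0.377), (0.53, 0.395), (0.59, 0.408)]
end2 [ 0.4938 -0.0516  0.0506] F [ 1.9 -9.8  1.8] M [-1.73 -0.03 -1.02] w 17.6 t 34.9
back -0.041
 [0.4844 0.0053 0.0505] F [ 4.4 -1.4 -0.7] M [-0.15 -0.58  0.02] w 17.6 t 36.2
```

View pics/c8.png

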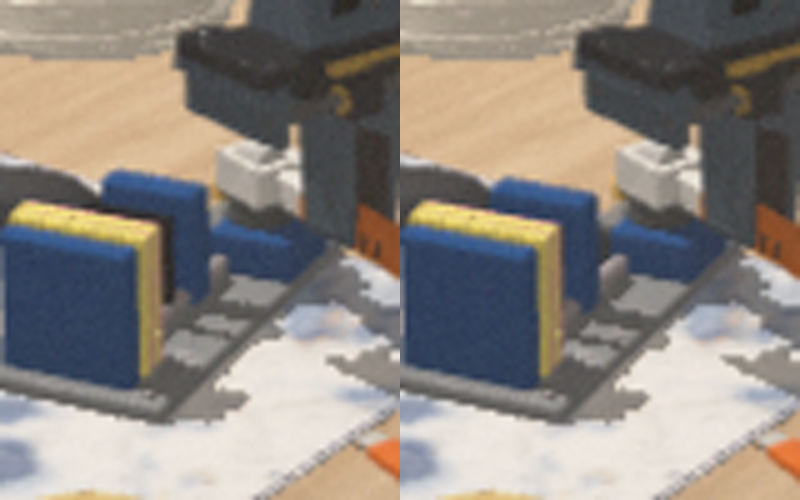

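Jaw advanced about 12 mm per stroke (the jaw is visibly nearer the notes in the right crop), and free friction torque is about 0.38 N m. I expect about 0.56 with the pad half in. Continuing.

Run:
```python
from h import *
arc(0.03,.08); y=stroke(.03,.69,step=.06,stop=.5); st("end3")
if y>.67 and tau(y)<.46:
    back(y,-.26); arc(0.03,.08)
    y=stroke(.03,.69,step=.05,stop=.5); st("end4")
```

```text
[(0.09, 0.321), (0.15, 0.388), (0.21, 0.373), (0.27, 0.367), (0.33, 0.376), (0.39, 0.394), (0.45, 0.361), (0.51, 0.391), (0.57, 0.411), (0.63, 0.405), (0.69, 0.453)]
end3 [ 0.4979 -0.0575  0.0505] F [ 1.3 -9.4 -0.1] M [-1.75  0.05 -1.01] w 18.3 t 40.0
[(0.08, 0.35), (0.13, 0.397), (0.18, 0.378), (0.23, 0.45), (0.28, 0.476), (0.33, 0.539)]
end4 [ 0.4858 -0.035   0.0505] F [ 5.  -3.1 -0. ] M [-0.63 -0.39 -0.84] w 18.2 t 43.7
```

Run:
```python
from h import *
print(tau(.33,20)); t=ctrl.read_camera("top");s=ctrl.read_camera("side");cv2.imwrite("pics/t9.png",t);cv2.imwrite("pics/s9.png",s)
a=cv2.resize(t[170:260,230:330],(500,450),interpolation=cv2.INTER_CUBIC)
u,v=proj([[.5342,.08,.05]],"side")[0].astype(int)
b=cv2.resize(s[v-45:v+45,u-30:u+30],(300,450),interpolation=cv2.INTER_CUBIC)
cv2.imwrite("pics/c9.png",np.hstack([a,b]))
```

```text
0.505
```

View pics/c9.png

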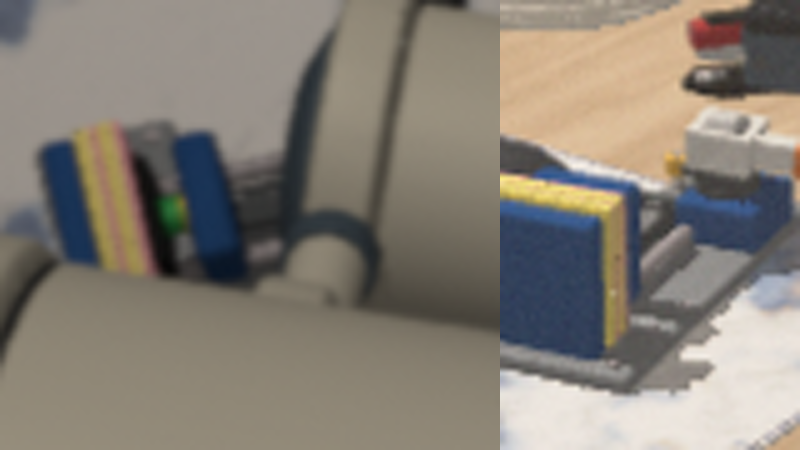

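The top view shows only green on the stem, at about (175,213) in the crop, but the jaw's top edge hides roughly 2–3 mm of it. That fits torque and stroke, which both put the pad 4–6 mm in. I'll add about 2.4 mm and check.

Run:
```python
from h import *
for y in(.37,.41): arc(y,.04); print(y,tau(y,12))
ctrl.sleep(.3); print(tau(.41,20),ctrl.current_grasp_force()); st()
t=ctrl.read_camera("top");o=cv2.imread("pics/t9.png")
def green(i):
    h=cv2.cvtColor(i[195:225,255:280],cv2.COLOR_BGR2HSV)
    m=(h[...,0]>40)&(h[...,0]<85)&(h[...,1]>110); w=m.sum(1); return m.sum(),w.max(),(h[...,1]*m).sum()
print(green(o),green(t))
f=lambda i:cv2.resize(i[190:235,235:285],(400,360),interpolation=cv2.INTER_CUBIC)
cv2.imwrite("pics/c10.png",np.hstack([f(o),f(t)]))
```

```text
0.37 0.528
0.41 0.547
0.559 30.26213228702545
 [ 0.4877 -0.0402  0.0505] F [ 4.3 -4.4  0.6] M [-0.82 -0.26 -0.9 ] w 18.2 t 45.1
(np.int64(33), np.int64(5), np.uint64(4886)) (np.int64(34), np.int64(5), np.uint64(5274))
```

View pics/c10.png

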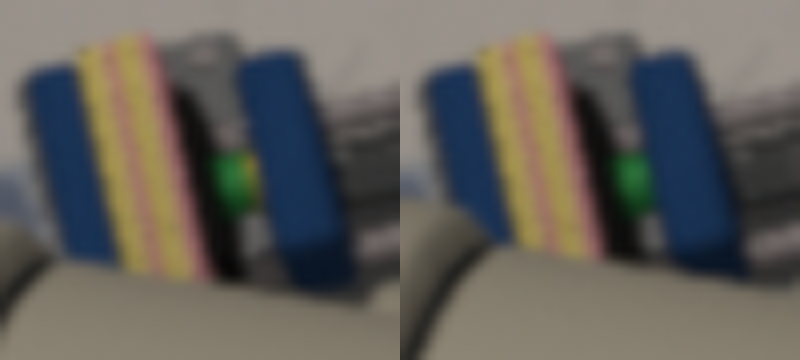

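In the crop before the last push a sliver of yellow was still there at (252,180). After it only green remains, at (632,180), and the torque of 0.56 N m is what half way should give. Handing in.

```bash
python3 -c "
from bench import ctrl
print(ctrl.sign_off())"
```

```text
the job is handed in; nothing more can be done
None
```

I handed the job in with the lever seated on the shaft and still gripped, and the pad pressed about half way (my estimate is 7–8 mm) against the notes; no verdict came back.

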